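# Load a four-stage water filter

### The job

Load the four new filter cartridges from the stock tray into the blue filter bowls, one to a bowl, in the order the water will meet them, counting from the brass inlet valve with the red lever: white sediment filter in the bowl nearest that valve, then the black carbon block, then the yellow resin cartridge with the orange ends, and the green-capped polishing filter last. Lower each one in, do not drop it, and leave every one standing upright, fully down in its bowl and let go.

Things in the scene. Friction and masses are not known exactly. Their poses are not given: they have to be found in the camera images.
- cart_sediment: New filter cartridge: upright cylinder 62 mm across, 125 mm tall, about 0.18 kg, white all over (spun sediment filter, no end caps). Stands at the start in one cell of the brown tray. Origin at the centre of its underside, z up its axis; round, so its yaw means nothing.
- cart_carbon: New filter cartridge: upright cylinder 62 mm across, 125 mm tall, about 0.18 kg, black with black ends (carbon block). Stands at the start in one cell of the brown tray. Origin at the centre of its underside, z up its axis; round, so its yaw means nothing.
- cart_resin: New filter cartridge: upright cylinder 62 mm across, 125 mm tall, about 0.18 kg, yellow with orange end caps (softening resin). Stands at the start in one cell of the brown tray. Origin at the centre of its underside, z up its axis; round, so its yaw means nothing.
- cart_polish: New filter cartridge: upright cylinder 62 mm across, 125 mm tall, about 0.18 kg, white and pleated with green end caps (fine polishing filter). Stands at the start in one cell of the brown tray. Origin at the centre of its underside, z up its axis; round, so its yaw means nothing.
- bowl_a: One of four identical blue filter bowls, open at the top, held fast in a row 112 mm apart. 92 mm across, rim 98 mm above the bench; inside 84 mm across (82 at the floor), 90 mm deep, floor 8 mm above the bench (a seated cartridge stands 35 mm proud of the rim). Origin on the bench at its centre, z up. Its letter says nothing of its place in the row: count from the inlet valve.
- bowl_b: One of four identical blue filter bowls, open at the top, held fast in a row 112 mm apart. 92 mm across, rim 98 mm above the bench; inside 84 mm across (82 at the floor), 90 mm deep, floor 8 mm above the bench (a seated cartridge stands 35 mm proud of the rim). Origin on the bench at its centre, z up. Its letter says nothing of its place in the row: count from the inlet valve.
- bowl_c: One of four identical blue filter bowls, open at the top, held fast in a row 112 mm apart. 92 mm across, rim 98 mm above the bench; inside 84 mm across (82 at the floor), 90 mm deep, floor 8 mm above the bench (a seated cartridge stands 35 mm proud of the rim). Origin on the bench at its centre, z up. Its letter says nothing of its place in the row: count from the inlet valve.
- bowl_d: One of four identical blue filter bowls, open at the top, held fast in a row 112 mm apart. 92 mm across, rim 98 mm above the bench; inside 84 mm across (82 at the floor), 90 mm deep, floor 8 mm above the bench (a seated cartridge stands 35 mm proud of the rim). Origin on the bench at its centre, z up. Its letter says nothing of its place in the row: count from the inlet valve.
- inlet_valve: Brass ball valve, 70 mm long, with a red lever (75 mm above the bench), fixed at one end of the row of bowls, piped to the row of four black filter heads (60 mm tall, mouths up) that lie 130 mm beyond the bowls; a grey outlet tail with white caps is at the other end. In plan the bowls are 93 (first stage), 202, 313 and 425 mm from it. Origin on the bench under the valve's middle.
- tray: Brown stock tray, fixed, 96 x 386 mm, with four cells 95 mm apart in a row along its y; outer walls 36 mm and dividers 33 mm tall, floor 5 mm thick (the cartridge tops stand 130 mm above the bench). Origin on the bench at its centre, z up, x across the row.
Things that resemble listed ones, but are neither listed nor needed, are in the scene too. Several things have the shape of the inlet_valve; the one meant has the colours described above. What is shaped like the bowl_b but turquoise is not meant.

How it is judged (in metres and radians):
At the end, for the whole second after the job is handed in: Counting from the inlet valve, the four bowls hold the sediment, carbon, resin and polishing cartridges in that order: each cartridge is within 16 mm of its bowl's centre, its underside no more than 5 mm above the bowl's inner floor, tilted less than 0.12 rad, and at rest (horizontal distance between cart_sediment and inlet_valve between 0.04 and 0.148 m and ((horizontal distance between cart_sediment and bowl_a below 0.016 m and z of cart_sediment in the frame of bowl_a below 0.013 m) or (horizontal distance between cart_sediment and bowl_b below 0.016 m and z of cart_sediment in the frame of bowl_b below 0.013 m) or (horizontal distance between cart_sediment and bowl_c below 0.016 m and z of cart_sediment in the frame of bowl_c below 0.013 m) or (horizontal distance between cart_sediment and bowl_d below 0.016 m and z of cart_sediment in the frame of bowl_d below 0.013 m)) and angle between each of cart_sediment, cart_carbon, cart_resin, cart_polish's own z axis and vertical below 0.12 rad and linear speed of each of cart_sediment, cart_carbon, cart_resin, cart_polish below 0.02 m/s and horizontal distance between cart_carbon and inlet_valve between 0.148 and 0.258 m and ((horizontal distance between cart_carbon and bowl_a below 0.016 m and z of cart_carbon in the frame of bowl_a below 0.013 m) or (horizontal distance between cart_carbon and bowl_b below 0.016 m and z of cart_carbon in the frame of bowl_b below 0.013 m) or (horizontal distance between cart_carbon and bowl_c below 0.016 m and z of cart_carbon in the frame of bowl_c below 0.013 m) or (horizontal distance between cart_carbon and bowl_d below 0.016 m and z of cart_carbon in the frame of bowl_d below 0.013 m)) and horizontal distance between cart_resin and inlet_valve between 0.258 and 0.369 m and ((horizontal distance between cart_resin and bowl_a below 0.016 m and z of cart_resin in the frame of bowl_a below 0.013 m) or (horizontal distance between cart_resin and bowl_b below 0.016 m and z of cart_resin in the frame of bowl_b below 0.013 m) or (horizontal distance between cart_resin and bowl_c below 0.016 m and z of cart_resin in the frame of bowl_c below 0.013 m) or (horizontal distance between cart_resin and bowl_d below 0.016 m and z of cart_resin in the frame of bowl_d below 0.013 m)) and horizontal distance between cart_polish and inlet_valve between 0.369 and 0.49 m and ((horizontal distance between cart_polish and bowl_a below 0.016 m and z of cart_polish in the frame of bowl_a below 0.013 m) or (horizontal distance between cart_polish and bowl_b below 0.016 m and z of cart_polish in the frame of bowl_b below 0.013 m) or (horizontal distance between cart_polish and bowl_c below 0.016 m and z of cart_polish in the frame of bowl_c below 0.013 m) or (horizontal distance between cart_polish and bowl_d below 0.016 m and z of cart_polish in the frame of bowl_d below 0.013 m))); the robot touches nothing.
It fails at once if a sediment cartridge is dropped or thrown: it moves faster than 0.8 m/s (a free fall of some 30 mm) with no finger touching it (linear speed of cart_sediment above 0.8 m/s and contact force between the fingers and cart_sediment below 0.05 N).
It fails at once if a carbon cartridge is dropped or thrown: it moves faster than 0.8 m/s (a free fall of some 30 mm) with no finger touching it (linear speed of cart_carbon above 0.8 m/s and contact force between the fingers and cart_carbon below 0.05 N).
It fails at once if a resin cartridge is dropped or thrown: it moves faster than 0.8 m/s (a free fall of some 30 mm) with no finger touching it (linear speed of cart_resin above 0.8 m/s and contact force between the fingers and cart_resin below 0.05 N).
It fails at once if a polish cartridge is dropped or thrown: it moves faster than 0.8 m/s (a free fall of some 30 mm) with no finger touching it (linear speed of cart_polish above 0.8 m/s and contact force between the fingers and cart_polish below 0.05 N).
It also fails if it takes over 88 s, if anything falls off the work surface, if the arm or the gripper's body presses on something with over 40 N, if the wrist force passes 120 N, or if a joint passes its speed limit or range.

### The arm

A 7-joint arm with a two-finger parallel gripper is mounted at the origin on the work surface. World frame = base frame: x ahead of the robot, y to its left, z up, the work surface at z = 0. Lengths are in mm, angles in rad, forces in N, time in s.
With the tool pointing down it reaches from about 375 to 925 mm from the base axis. Payload 3.1 kg.
Tool frame: the origin (TCP) lies on the centre line of the jaws, within the pads' length; the fingertips stand 22 mm ahead of it and the grasp point (between the pads) lies 3 mm ahead of it (bot.finger_overhang is the distance from the TCP to the fingertips, in mm); z points along the fingers, y is the line along which they close (so a half turn about z gives the same grasp; the last joint's range is limited). The gripper opens to 85 mm and grips with 20 to 120 N. Pads are 22 mm wide; open, the fingers measure 114 mm over their backs; the gripper's body (76 mm by 85 mm) begins 54 mm behind the grasp point. The pads swing forward as they close: fully open they stand 13 mm farther back than shut.
Start: joints at [-1.279, 0.383, 0.044, 1.598, -0.018, 1.161, -0.05], TCP at [246.98, 601.252, 225.369] pointing down, gripper open.
Joint ranges: [-2.61, 2.61], [-0.41, 2.15], [-1.48, 1.57], [0, 2.5], [-1.57, 4.71], [0.05, 1.97], [-2.85, 2.85]. Speed limits (rad/s): [2.79, 2.79, 3.14, 3.14, 3.14, 3.14, 3.14].

### API

Orientations are given as a 3x3 rotation matrix whose columns are the frame's x, y, z axes.
In Python, from station import bot, viewer, workorder gives the robot as it stands.
- The arm moves only by the tool apply_moves, never from a script. Its argument "deltas" is a list that holds one entry, the list of rows, each a list of 7 numbers: the shift along the tool's x, y, z scaled (see below), then the turn, a rotation vector about the tool's x, y, z scaled (see below), then the closure, from -1 (fully open) to 1 (shut). A call has exactly 5 rows; each row is the pose to reach, as a shift and turn from the pose commanded when the call began, along the tool's axes at that moment; what a row does not reach only later rows make up. The controller multiplies each number of a shift by 500 mm and each number of a turn by pi/2 rad. A row lasts 1/8 s, in which the tool goes at most 62.5 mm and 10.7 degrees, less where a joint would pass 70% of its speed; a pose out of reach is approached as far as the arm can. A call with a number of a shift or a turn outside -1 to 1 is refused whole. A call with a gripper value outside its range is refused whole. The fingers move at their own pace and stop on an object; the grip force is fixed at half the most. Time passes only in rows, so rows that repeat a pose let the fingers close, or fill a call up. It gives the time, the measured TCP pose, the force, the opening and the grip force at its end, in the units of the state.
- bot.get_obs(): the state, without advancing time (a new reading comes with each control period).
- viewer.snapshot(name): name is "side" or "top" or "wrist"; returns a dict with "pixels" (400x640x3 uint8, red, green, blue), "depth" (400x640 float32, mm along the optical axis (not along the pixel's ray), 0 where there is no reading), "fx", "fy", "cx", "cy" (pixels), "extrinsics" (4x4, takes a point from camera to world coordinates); the wrist camera has in their place "mount" (4x4, takes a point from camera to tool coordinates, whose origin is the TCP and whose axes are the flange's). Camera axes: x right, y down, z forward; pixel columns grow to the right and rows downward; lengths in mm; the calibration is good to about 2 mm. A picture is of the moment at which its call begins: read the wrist's pose just before it.
- workorder.finish_job(): hands the job in; it is judged then, once.
The state is a dict: "time_s": time; "q": joint angles; "joint_vel": joint speeds; "joint_torque": joint torques, N m; "tcp_pos": TCP position; "orientation": TCP orientation; "wrist_force": force on the tool from outside, world axes, zero at the start; "ft_torque": the same for the moment, N m; "gripper_width": finger opening in mm; "grip_force": force on a finger pad.
Only numpy, scipy, OpenCV 4.12 (cv2) and the standard library are available. Lean on these libraries where they do the work, as an engineer would, in place of code of your own. Each camera call takes 0.05 s, during which the arm holds its last target. There are 200 camera calls.

## Working session

There is one attempt and no reset: what is moved stays moved. The work goes in short steps, Python scripts to look and compute and a tool call to move; the robot and the scene stay as the last step left them, time stands still between calls to the robot, and variables do not carry over. Pictures are saved under pics/ and viewed, at most 14 in all, crops included, and the job is handed in when it is done.

Besides the shell and the picture viewer there is one more tool, called after "Call:" in YAML: its name, and indented under it one key for each argument. apply_moves: Moves the arm, as the interface text tells. Shifts and turns lie within -1 to 1; 1 stands for 500 mm of shift or pi/2 rad of turn. Its arguments: {"type":"object","properties":{"deltas":{"type":"array"}},"required":["deltas"]}

```bash
mkdir -p pics; cat > h.py <<'E'
import numpy as np,cv2
from station import bot,viewer,workorder
def snap(n):
    o=bot.get_obs(); s=viewer.snapshot(n)
    if n=="wrist":
        T=np.eye(4);T[:3,:3]=np.array(o["orientation"]);T[:3,3]=o["tcp_pos"];E=T@np.array(s["mount"])
    else: E=np.array(s["extrinsics"])
    d=s["depth"];v,u=np.mgrid[:400,:640]
    P=np.stack([(u-s["cx"])/s["fx"]*d,(v-s["cy"])/s["fy"]*d,d],-1)@E[:3,:3].T+E[:3,3]
    P[d<=0]=np.nan
    return s["pixels"],P,E,s
E
python3 - <<'E'
from h import *
o=bot.get_obs();print(o["tcp_pos"],o["orientation"],o["time_s"],o["gripper_width"])
for n in("top","side"):
    p,P,E,s=snap(n);cv2.imwrite(f"pics/{n}0.png",p[...,::-1]);np.savez(f"{n}0.npz",p=p,P=P);print(E)
E
```

```text
[246.67159828 600.33595314 223.98420107] [[-9.24997552e-01  3.79972088e-01 -8.61480652e-04]
 [ 3.79973036e-01  9.24994234e-01 -2.48151764e-03]
 [-1.46042803e-04 -2.62273716e-03 -9.99996550e-01]] 0.0 85.28930714761164
[[ 2.50914443e-02 -9.90757830e-01  1.33301696e-01  3.82764976e+02]
 [-9.99673860e-01 -2.42330817e-02  8.05800381e-03  2.98008964e+01]
 [-4.75321949e-03 -1.33460408e-01 -9.91042747e-01  1.37075904e+03]
 [ 0.00000000e+00  0.00000000e+00  0.00000000e+00  1.00000000e+00]]
[[-7.80563291e-01 -4.50590508e-01  4.33231051e-01  1.84305599e+02]
 [-6.25040648e-01  5.55192037e-01 -5.48713031e-01  5.15558034e+02]
 [ 6.71845368e-03 -6.99092266e-01 -7.14999907e-01  6.37464473e+02]
 [ 0.00000000e+00  0.00000000e+00  0.00000000e+00  1.00000000e+00]]
```

View pics/top0.png

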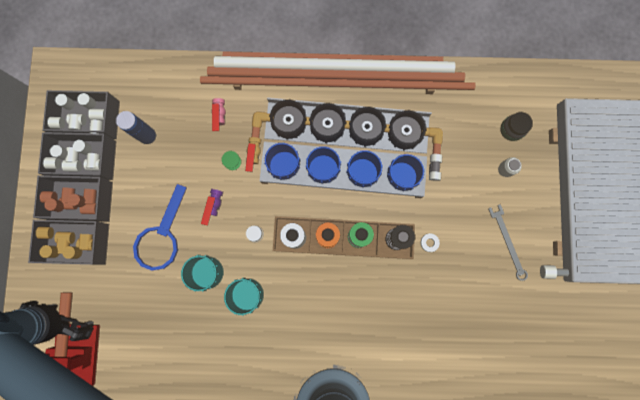

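View pics/side0.png

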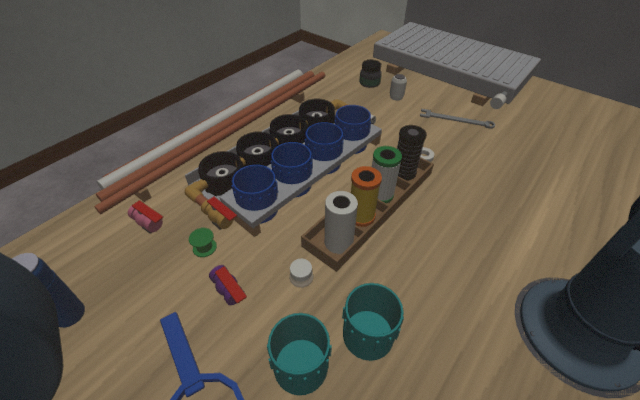

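The pictures show the brass valve with the red lever at the left end of the blue bowls (top picture, about 250,155). The bowls are at u = 283, 323, 364 and 406. In the tray, from the left, are sediment (292,235), resin (327,235), polish (361,235) and carbon (401,238).

```bash
python3 - <<'E'
from h import *
from scipy.optimize import least_squares
def fit(Q,R=None):
    c0=Q.mean(0)
    if R: return least_squares(lambda c:np.hypot(*(Q-c).T)-R,c0,loss="soft_l1").x
    r=least_squares(lambda c:np.hypot(*(Q-c[:2]).T)-c[2],[*c0,40],loss="soft_l1");return r.x
D=np.load("top0.npz");p,P=D["p"].astype(int),D["P"]
v,u=np.mgrid[:400,:640]
for c,(a,b) in dict(sed=(292,235),resin=(327,235),pol=(361,235),carb=(401,238)).items():
    m=(abs(u-a)<18)&(abs(v-b)<18)&(P[...,2]>120)&(P[...,2]<142);Q=P[m]
    (x,y),r=cv2.minEnclosingCircle(Q[:,:2].astype(np.float32));print(c,m.sum(),np.round([x,y,r,*Q.mean(0)],1), np.round(np.percentile(Q,[1,99],axis=0).mean(0),1))
for a,b in((283,162),(323,165),(364,168),(406,173)):
    m=(abs(u-a)<22)&(abs(v-b)<24)&(p[...,2]>p[...,0]*1.6)&(P[...,2]>90)&(P[...,2]<106);Q=P[m]
    (x,y),r=cv2.minEnclosingCircle(Q[:,:2].astype(np.float32));f=fit(Q[:,:2]);print("bowl",m.sum(),np.round([x,y,r,*f],1),Q[:,2].mean().round(1))
D=np.load("side0.npz");p,P=D["p"].astype(int),D["P"]
for c,(a,b) in dict(sed=(341,203),resin=(366,178),pol=(387,156),carb=(412,134)).items():
    m=(abs(u-a)<20)&(abs(v-b)<16)&(P[...,2]>124)&(P[...,2]<140);Q=P[m]
    (x,y),r=cv2.minEnclosingCircle(Q[:,:2].astype(np.float32));print(c,m.sum(),np.round([x,y,r],1))
for a,b in((255,185),(292,162),(324,140),(353,122)):
    m=(abs(u-a)<26)&(abs(v-b)<24)&(p[...,2]>p[...,0]*1.6)&(P[...,2]>92)&(P[...,2]<106);Q=P[m]
    (x,y),r=cv2.minEnclosingCircle(Q[:,:2].astype(np.float32));f=fit(Q[:,:2]);print("bowl",m.sum(),np.round([x,y,r,*f],1))
E
```

```text
sed 458 [451.4 117.1  30.9 451.  116.7 130.4] [451.1 116.  129.5]
resin 460 [454.9  26.3  30.8 454.8  26.5 130.1] [454.7  26.6 130.1]
pol 462 [458.3 -59.8  31.1 457.9 -59.5 130.2] [458.  -59.8 130. ]
carb 466 [ 454.6 -166.    31.5  454.2 -164.8  130. ] [ 454.4 -164.8  129.8]
bowl 163 [653.5 154.7  45.5 653.6 154.6  43.4] 96.9
bowl 156 [646.5  43.2  45.7 645.7  43.4  43.3] 97.0
bowl 158 [637.8 -68.1  45.5 638.2 -68.1  43.4] 96.6
bowl 167 [ 630.8 -179.8   45.6  630.4 -179.5   43.4] 96.7
sed 658 [450.6 117.2  31.2]
resin 560 [451.3  29.2  62.9]
pol 501 [457.3 -39.1  51.8]
carb 387 [ 456.4 -140.5   57.4]
bowl 350 [652.7 141.9  58.8 653.6 154.5  43.8]
bowl 354 [635.7  59.7  91.1 645.9  43.5  44.6]
bowl 354 [632.3 -47.5 100.8 638.6 -67.9  44.8]
bowl 276 [ 624.5 -131.8   93.6  632.3 -163.8   52.2]
```

```bash
cat >> h.py <<'E'
T=dict(S=(451.2,117),R=(454.8,26.4),P=(458,-59.7),C=(454.4,-165.3),B1=(653.6,154.6),B2=(646,43.4),B3=(638.3,-68.1),B4=(630.6,-179.7))
def go(k,z=None):
    o=bot.get_obs();R=np.array(o["orientation"]);p=np.array(o["tcp_pos"])
    t=np.array([*T[k],p[2] if z is None else z])
    G=np.array([[0,1,0],[1,0,0],[0,0,-1.]])
    print("t",o["time_s"],"pos",p.round(1),"w",round(o["gripper_width"],1),"F",np.round(o["wrist_force"],1))
    print(k,"shift",(R.T@(t-p)/500).round(4),"turn",(cv2.Rodrigues(R.T@G)[0].ravel()/np.pi*2).round(4))
if __name__=="__main__":
    import sys;go(sys.argv[1],float(sys.argv[2]) if len(sys.argv)>2 else None)
E
python3 h.py S 200; python3 -c "from station import bot;print(bot.finger_overhang)"
```

```text
t 0.1 pos [246.7 600.4 224.1] w 85.3 F [0.  0.4 0.2]
S shift [-0.7457 -0.7388  0.05  ] turn [-0.0013  0.001   0.7519]
22.0
```

Call:
apply_moves:
  deltas:
    - [[-0.085,-0.085,0,0,0,0.115,-1],[-0.17,-0.17,0,0,0,0.23,-1],[-0.255,-0.255,0,0,0,0.345,-1],[-0.34,-0.34,0,0,0,0.46,-1],[-0.42,-0.42,0,0,0,0.57,-1]]

```text
time_s: 0.72
tcp_pos: [361.9, 324.7, 225.0]
orientation: [[-0.276, 0.961, -0.0], [0.961, 0.276, -0.0], [-0.0, -0.0, -1.0]]
wrist_force: [0.6, 0.4, 1.1]
gripper_width: 85.5
grip_force: 0.0
```

```bash
python3 h.py S 200
```

```text
t 0.725 pos [361.9 324.7 225. ] w 85.5 F [0.6 0.4 1.1]
S shift [-0.4486  0.0572  0.0501] turn [-0.0003  0.0002  0.1779]
```

Call:
apply_moves:
  deltas:
    - [[-0.11,0.014,0,0,0,0.06,-1],[-0.22,0.028,0,0,0,0.12,-1],[-0.33,0.042,0.02,0,0,0.18,-1],[-0.448,0.057,0.05,0,0,0.18,-1],[-0.448,0.057,0.05,0,0,0.18,-1]]

```text
time_s: 1.35
tcp_pos: [452.2, 114.1, 199.1]
orientation: [[0.008, 1.0, -0.002], [1.0, -0.008, -0.003], [-0.003, -0.002, -1.0]]
wrist_force: [0.4, 0.8, -0.4]
gripper_width: 85.3
grip_force: 0.0
```

```bash
python3 h.py S 122; python3 - <<'E'
from h import *
p,P,E,s=snap("wrist");cv2.imwrite("pics/w1.png",p[...,::-1]);np.savez("w1.npz",p=p,P=P)
E
```

```text
t 1.35 pos [452.2 114.1 199.1] w 85.3 F [ 0.4  0.8 -0.4]
S shift [ 0.0062 -0.0017  0.1543] turn [-0.0013  0.0018 -0.005 ]
```

View pics/w1.png

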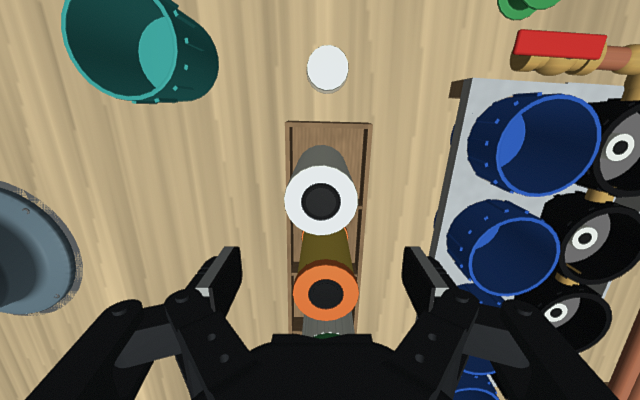

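The wrist picture shows the white cartridge at about (321,200), centred between the fingers at u = 225 and 415. I'll cross-check its position, then go down.

```bash
cat >> h.py <<'E'
E
python3 - <<'E'
from h import *
P=np.load("w1.npz")["P"];v,u=np.mgrid[:400,:640]
for a,b in((321,200),(325,292)):
    m=(abs(u-a)<40)&(abs(v-b)<40)&(abs(P[...,2]-130)<8);Q=P[m]
    print(m.sum(),cv2.minEnclosingCircle(Q[:,:2].astype(np.float32)),Q[:,2].mean())
E
```

```text
4107 ((450.5558776855469, 117.11837005615234), 30.90167808532715) 129.07645268996748
3095 ((454.7408752441406, 26.53923797607422), 31.21097755432129) 128.9908043826185
```

Call:
apply_moves:
  deltas:
    - [[0.006,-0.001,0.03,0,0,-0.005,-1],[0.006,-0.001,0.075,0,0,-0.005,-1],[0.006,-0.001,0.12,0,0,-0.005,-1],[0.006,-0.001,0.154,0,0,-0.005,-1],[0.006,-0.001,0.154,0,0,-0.005,-1]]

```text
time_s: 2.02
tcp_pos: [448.9, 124.7, 121.3]
orientation: [[-0.015, 1.0, -0.004], [1.0, 0.015, -0.002], [-0.002, -0.004, -1.0]]
wrist_force: [0.2, -0.3, 0.8]
gripper_width: 85.8
grip_force: 0.0
```

```bash
python3 h.py S 122; python3 - <<'E'
from h import *
p,P,E,s=snap("side");cv2.imwrite("pics/s1.png",cv2.resize(p[120:300,230:500,::-1],None,fx=2.5,fy=2.5))
E
```

```text
t 2.025 pos [448.9 124.7 121.3] w 85.8 F [ 0.2 -0.3  0.8]
S shift [-0.0154  0.0043 -0.0014] turn [-0.0028  0.0012  0.0095]
```

View pics/s1.png

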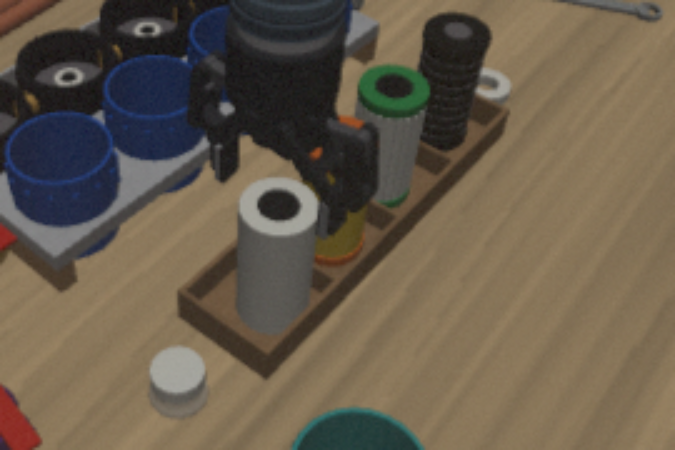

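```bash
python3 - <<'E'
from h import *
go("S",122)
for n in("side","top"):
    p,P,E,s=snap(n)
    Ei=np.linalg.inv(E)
    for q in([448.9,124.7,121],[448.9+49,117,100],[448.9-49,117,100],[451,117,130]):
        c=Ei@[*q,1];print(n,q,(s["fx"]*c[0]/c[2]+s["cx"]).round(),(s["fy"]*c[1]/c[2]+s["cy"]).round())
    if n=="side":
        dark=(p.max(-1)<70)
        for (u,v) in((362,205),(320,190),(372,190),(312,175)): print(u,v,P[v,u].round(1),p[v,u])
    else:
        v,u=np.mgrid[:400,:640]
        cv2.imwrite("pics/t1.png",cv2.resize(p[60:300,180:480,::-1],None,fx=2.5,fy=2.5))
E
```

```text
t 2.075 pos [450.1 124.7 122.4] w 85.5 F [ 1.2 -0.3  0.5]
S shift [-0.0153  0.002   0.0008] turn [-0.0014  0.0006  0.009 ]
side [448.9, 124.7, 121] 339.0 208.0
side [497.9, 117, 100] 322.0 201.0
side [399.9, 117, 100] 362.0 225.0
side [451, 117, 130] 341.0 202.0
362 205 [399.5 128.2 165.6] [37 32 33]
320 190 [493.6 127.9 143.2] [49 41 39]
372 190 [381.9 133.3 217.5] [36 32 33]
312 175 [598.2  27.3  49.4] [112 112 112]
top [448.9, 124.7, 121] 289.0 235.0
top [497.9, 117, 100] 293.0 217.0
top [399.9, 117, 100] 292.0 255.0
top [451, 117, 130] 292.0 235.0
```

View pics/t1.png

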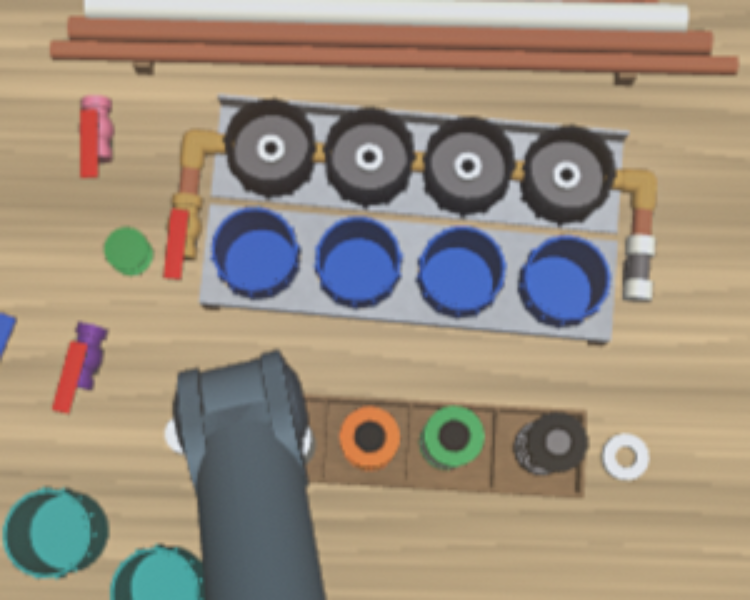

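The top picture shows the arm over the sediment cell, with the tray and bowls undisturbed. Next I'll measure the fingertip height from side depth.

```bash
python3 - <<'E'
from h import *
go("S",122)
p,P,E,s=snap("side")
v,u=np.mgrid[:400,:640]
for lo,hi in((355,420),(470,530)):
    m=(P[...,0]>lo)&(P[...,0]<hi)&(abs(P[...,1]-125)<25)&(P[...,2]>60)&(p.max(-1)<110)
    Q=P[m];i=np.argsort(Q[:,2])[:200];print(m.sum(),np.percentile(Q,[0,5,50,100],axis=0).round(1))
    print(Q[i[::25]].round(1))
cv2.imwrite("pics/s2.png",cv2.resize(p[100:300,260:460,::-1],None,fx=3,fy=3))
E
```

```text
t 2.175 pos [451.5 124.5 123.7] w 85.3 F [0.7 0.1 0.4]
S shift [-0.0149 -0.0009  0.0034] turn [ 0.0004 -0.0003  0.0081]
3716 [[355.  106.3 115.3]
 [362.4 114.6 191.9]
 [392.5 133.8 389.1]
 [420.  150.  509. ]]
[[419.6 114.4 115.3]
 [407.2 134.  154.9]
 [404.5 135.6 160.6]
 [396.6 129.5 166.1]
 [400.8 130.3 171.6]
 [397.7 129.6 178.1]
 [405.3 135.  187.3]
 [407.9 116.7 190.8]]
783 [[470.1 112.2  65.3]
 [472.8 116.5 149.2]
 [501.9 134.3 209.2]
 [525.2 150.  400.7]]
[[470.5 140.2  65.3]
 [498.2 134.3 145.2]
 [493.8 118.7 152. ]
 [507.9 131.3 158.1]
 [495.  117.3 163.2]
 [495.2 114.2 168.6]
 [500.9 133.8 174.3]
 [497.7 134.8 179.4]]
```

View pics/s2.png

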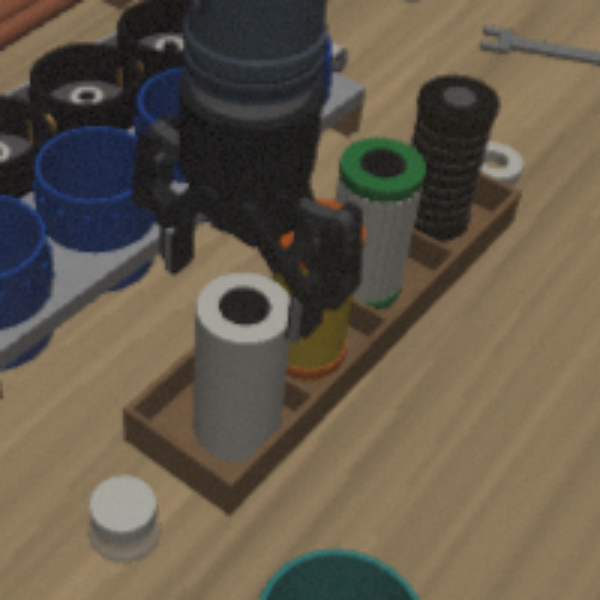

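The crop shows the open fingers straddling the sediment cartridge, with tips at about (360,210) in full-frame pixels. They look higher than the TCP reading implies, so I'll check with the wrist depth in tool coordinates.

```bash
python3 - <<'E'
from h import *
o=bot.get_obs();print(o["time_s"],np.round(o["tcp_pos"],1),np.round(o["q"],4))
p,P,E,s=snap("wrist");d=s["depth"]
M=np.array(s["mount"]);print(M.round(3))
v,u=np.mgrid[:400,:640]
C=np.stack([(u-s["cx"])/s["fx"]*d,(v-s["cy"])/s["fy"]*d,d],-1)@M[:3,:3].T+M[:3,3]
for a in(195,395):
  m=(u>a)&(u<a+50)&(v>235)&(v<300)&(d>0)&(p.max(-1)<110)&(C[...,2]<60)&(abs(C[...,1])<62)
  Q=C[m];print(m.sum(),np.percentile(Q,[0,2,50,98,100],axis=0).round(1))
m=(abs(P[...,2]-130)<8)&(P[...,1]>75)&(P[...,1]<160)&(abs(P[...,0]-451)<45)&(p.min(-1)>120);print("sed",m.sum(),cv2.minEnclosingCircle(P[m][:,:2].astype(np.float32)))
p,P,E,s=snap("side");
for vv in range(196,224,3):print(vv,[ [int(uu),*P[vv,uu].round().tolist(),int(p[vv,uu].max())] for uu in (356,360,364)])
E
```

```text
2.225 [451.9 124.3 124. ] [-0.8266  0.1777  0.5108  2.1343 -0.1155  0.8538 -0.2342]
[[ 0.00000e+00 -9.52000e-01 -3.06000e-01  7.81380e+01]
 [ 1.00000e+00  0.00000e+00 -1.00000e-03 -3.69000e-01]
 [ 1.00000e-03 -3.06000e-01  9.52000e-01 -1.47293e+02]
 [ 0.00000e+00  0.00000e+00  0.00000e+00  1.00000e+00]]
1911 [[-11.2 -57.  -64.4]
 [ -8.9 -55.6 -61.3]
 [  7.5 -43.5 -39. ]
 [ 11.9 -42.8 -20.1]
 [ 13.1 -42.5 -17.5]]
1828 [[-11.   41.  -65.3]
 [ -8.9  41.9 -56.7]
 [  7.4  42.5 -38.3]
 [ 11.7  54.5 -20. ]
 [ 13.4  56.3 -17.4]]
sed 5377 ((450.549072265625, 116.89238739013672), 30.9873046875)
196 [[356, 457.0, 54.0, 92.0, 73], [360, 402.0, 135.0, 192.0, 35], [364, 397.0, 130.0, 192.0, 35]]
199 [[356, 433.0, 93.0, 130.0, 115], [360, 401.0, 135.0, 185.0, 33], [364, 397.0, 128.0, 183.0, 42]]
202 [[356, 409.0, 134.0, 171.0, 58], [360, 402.0, 131.0, 174.0, 53], [364, 396.0, 130.0, 177.0, 32]]
205 [[356, 409.0, 133.0, 163.0, 50], [360, 403.0, 129.0, 164.0, 48], [364, 395.0, 128.0, 169.0, 30]]
208 [[356, 407.0, 134.0, 157.0, 50], [360, 401.0, 131.0, 159.0, 43], [364, 396.0, 126.0, 158.0, 42]]
211 [[356, 407.0, 134.0, 150.0, 62], [360, 401.0, 129.0, 149.0, 40], [364, 438.0, 48.0, 53.0, 92]]
214 [[356, 424.0, 103.0, 103.0, 81], [360, 444.0, 51.0, 42.0, 93], [364, 437.0, 47.0, 44.0, 89]]
217 [[356, 452.0, 53.0, 28.0, 83], [360, 444.0, 51.0, 32.0, 91], [364, 436.0, 46.0, 34.0, 89]]
220 [[356, 451.0, 54.0, 19.0, 87], [360, 443.0, 50.0, 22.0, 89], [364, 435.0, 47.0, 26.0, 91]]
223 [[356, 449.0, 56.0, 13.0, 92], [360, 441.0, 52.0, 15.0, 109], [364, 434.0, 47.0, 16.0, 118]]
```

Both cameras put the open fingertips about 18 mm behind the TCP reading, not ahead of it. I'll go lower to match and recheck.

Call:
apply_moves:
  deltas:
    - [[-0.0146,-0.002,0,0,0,0.008,-1],[-0.0146,-0.002,0.025,0,0,0.008,-1],[-0.0146,-0.002,0.05,0,0,0.008,-1],[-0.0146,-0.002,0.072,0,0,0.008,-1],[-0.0146,-0.002,0.072,0,0,0.008,-1]]

```text
time_s: 2.95
tcp_pos: [449.2, 115.5, 85.9]
orientation: [[0.002, 1.0, -0.003], [1.0, -0.002, -0.002], [-0.002, -0.003, -1.0]]
wrist_force: [0.0, -0.3, 0.9]
gripper_width: 85.5
grip_force: 0.0
```

```bash
cat > tip.py <<'E'
from h import *
def tips():
    o=bot.get_obs();R=np.array(o["orientation"]);t=np.array(o["tcp_pos"])
    print(o["time_s"],t.round(1),"w",round(o["gripper_width"],1))
    p,P,E,s=snap("wrist");C=(P-t)@R
    for sg in(-1,1):
        m=(sg*C[...,1]>20)&(sg*C[...,1]<60)&(abs(C[...,0])<14)&(p.max(-1)<110)&(C[...,2]<30)&(C[...,2]>-70)
        Q=C[m];print("finger",m.sum(),np.percentile(Q,[2,50,98],axis=0).round(1).tolist(),"tip z",(t[2]-np.percentile(Q[:,2],98)).round(1))
    p,P,E,s=snap("side")
    m=(abs(P[...,1]-t[1])<16)&(P[...,0]<t[0]-34)&(P[...,0]>t[0]-62)&(P[...,2]>60)&(P[...,2]<230)&(p.max(-1)<60)
    print("side tip",np.percentile(P[m],[1,50],axis=0).round(1).tolist())
if __name__=="__main__":tips()
E
python3 tip.py;python3 h.py S 84
```

```text
2.95 [449.2 115.5  85.9] w 85.5
finger 3530 [[-9.4, -58.7, -69.9], [7.8, -45.4, -50.2], [13.3, -41.3, -21.1]] tip z 106.9
finger 3563 [[-9.1, 40.7, -69.8], [7.6, 44.9, -50.5], [13.3, 58.7, -21.6]] tip z 107.5
side tip [[387.5, 103.8, 115.8], [405.0, 122.1, 170.9]]
t 3.05 pos [450.4 115.9  87. ] w 85.1 F [ 0.3  0.4 -0. ]
S shift [0.0021 0.0016 0.0061] turn [-0.0003  0.0004 -0.001 ]
```

Call:
apply_moves:
  deltas:
    - [[0.002,0.001,0,0,0,0,0.5],[0.002,0.001,0,0,0,0,1],[0.002,0.001,0,0,0,0,1],[0.002,0.001,0,0,0,0,1],[0.002,0.001,0,0,0,0,1]]

```text
time_s: 3.68
tcp_pos: [451.8, 117.5, 88.1]
orientation: [[0.002, 1.0, 0.001], [1.0, -0.002, 0.001], [0.001, 0.001, -1.0]]
wrist_force: [-0.6, 0.3, 5.0]
gripper_width: 60.5
grip_force: 65.2
```

```bash
python3 tip.py;python3 h.py S 84; python3 -c "
from station import bot;print(bot.get_obs()['grip_force'])"
```

```text
3.675 [451.8 117.5  88.1] w 60.5
finger 5351 [[-9.2, -58.8, -69.4], [7.4, -45.1, -62.6], [13.5, -30.0, -18.9]] tip z 107.0
finger 5456 [[-9.2, 29.7, -69.4], [7.4, 44.7, -62.6], [13.4, 58.8, -19.7]] tip z 107.8
side tip [[390.0, 104.4, 110.2], [410.2, 123.7, 165.3]]
t 3.775 pos [451.8 117.5  88.1] w 60.8 F [-1.3  1.4  5.6]
S shift [-0.0011 -0.0012  0.0082] turn [ 0.0009 -0.0007 -0.001 ]
65.1803719997406
```

Call:
apply_moves:
  deltas:
    - [[0,0,-0.05,0,0,0,1],[0,0,-0.12,0,0,0,1],[0,0,-0.2,0,0,0,1],[0.015,0.08,-0.24,0,0,0,1],[0.03,0.17,-0.24,0,0,0,1]]

```text
time_s: 4.4
tcp_pos: [537.3, 132.6, 209.0]
orientation: [[0.001, 1.0, 0.003], [1.0, -0.001, 0.003], [0.003, 0.003, -1.0]]
wrist_force: [0.6, -0.3, -1.0]
gripper_width: 60.7
grip_force: 65.8
```

Call:
apply_moves:
  deltas:
    - [[0.015,0.08,0,0,0,0,1],[0.03,0.16,0,0,0,0,1],[0.044,0.234,0,0,0,0,1],[0.044,0.234,0,0,0,0,1],[0.044,0.234,0,0,0,0,1]]

```text
time_s: 5.03
tcp_pos: [651.5, 153.0, 205.7]
orientation: [[0.002, 1.0, -0.004], [1.0, -0.002, -0.001], [-0.001, -0.004, -1.0]]
wrist_force: [-0.1, -0.1, -2.7]
gripper_width: 60.9
grip_force: 66.2
```

```bash
python3 h.py B1 93; python3 - <<'E'
from h import *
p,P,E,s=snap("side");cv2.imwrite("pics/s3.png",cv2.resize(p[50:300,150:450,::-1],None,fx=2.4,fy=2.4))
E
```

```text
t 5.025 pos [651.5 153.  205.7] w 60.9 F [-0.1 -0.1 -2.7]
B1 shift [0.0036 0.005  0.2253] turn [-0.0023  0.0009 -0.0013]
```

View pics/s3.png

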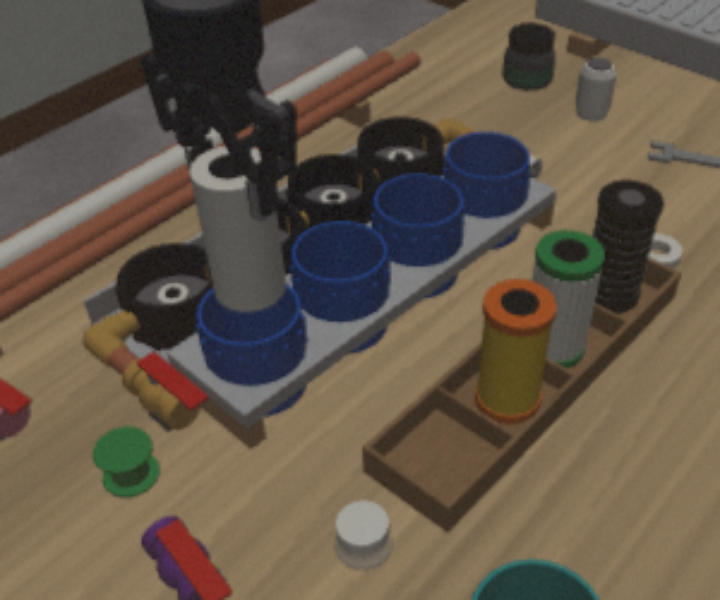

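The cartridge is held upright over the first bowl, next to the red lever. Lowering it now.

Call:
apply_moves:
  deltas:
    - [[0.002,0.002,0.03,0,0,0,1],[0.002,0.002,0.09,0,0,0,1],[0.002,0.002,0.15,0,0,0,1],[0.002,0.002,0.2,0,0,0,1],[0.002,0.002,0.22,0,0,0,1]]

```text
time_s: 5.7
tcp_pos: [651.4, 154.5, 94.6]
orientation: [[0.002, 1.0, -0.005], [1.0, -0.002, -0.001], [-0.001, -0.005, -1.0]]
wrist_force: [0.8, 0.3, -1.4]
gripper_width: 60.6
grip_force: 66.2
```

Call:
apply_moves:
  deltas:
    - [[0,0,0.002,0,0,0,1],[0,0,0.004,0,0,0,1],[0,0,0.006,0,0,0,1],[0,0,0.007,0,0,0,1],[0,0,0.007,0,0,0,1]]

```text
time_s: 6.32
tcp_pos: [654.2, 154.7, 94.2]
orientation: [[0.002, 1.0, 0.0], [1.0, -0.002, 0.0], [0.0, 0.0, -1.0]]
wrist_force: [-0.4, -0.4, -1.8]
gripper_width: 60.9
grip_force: 66.2
```

```bash
python3 h.py B1 91
```

```text
t 6.325 pos [654.2 154.7  94.2] w 60.9 F [-0.4 -0.4 -1.8]
B1 shift [-0.0002 -0.0013  0.0064] turn [ 0.0003 -0.0001 -0.0011]
```

Call:
apply_moves:
  deltas:
    - [[0,-0.001,0.003,0,0,0,1],[0,-0.001,0.006,0,0,0,1],[0,-0.001,0.007,0,0,0,1],[0,-0.001,0.007,0,0,0,1],[0,-0.001,0.007,0,0,0,1]]

```text
time_s: 6.95
tcp_pos: [653.5, 154.7, 91.3]
orientation: [[0.002, 1.0, -0.0], [1.0, -0.002, 0.0], [0.0, -0.0, -1.0]]
wrist_force: [-2.6, -0.3, 5.6]
gripper_width: 60.9
grip_force: 66.5
```

Call:
apply_moves:
  deltas:
    - [[0,0,0,0,0,0,0],[0,0,0,0,0,0,-1],[0,0,0,0,0,0,-1],[0,0,0,0,0,0,-1],[0,0,-0.02,0,0,0,-1]]

```text
time_s: 7.58
tcp_pos: [652.6, 154.5, 99.5]
orientation: [[0.002, 1.0, -0.002], [1.0, -0.002, -0.001], [-0.001, -0.002, -1.0]]
wrist_force: [1.2, -0.2, -0.8]
gripper_width: 85.6
grip_force: 0.0
```

```bash
python3 h.py C 165
```

```text
t 7.575 pos [652.6 154.5  99.5] w 85.6 F [ 1.2 -0.2 -0.8]
C shift [-0.6403 -0.3956 -0.1296] turn [-0.0014  0.0005 -0.0011]
```

Call:
apply_moves:
  deltas:
    - [[0,0,-0.05,0,0,0,-1],[0,0,-0.13,0,0,0,-1],[-0.09,-0.056,-0.13,0,0,0,-1],[-0.19,-0.117,-0.13,0,0,0,-1],[-0.29,-0.179,-0.13,0,0,0,-1]]

```text
time_s: 8.2
tcp_pos: [563.5, 8.2, 166.4]
orientation: [[0.002, 1.0, 0.002], [1.0, -0.002, 0.0], [0.0, 0.002, -1.0]]
wrist_force: [0.2, -0.5, 0.1]
gripper_width: 85.6
grip_force: 0.0
```

Call:
apply_moves:
  deltas:
    - [[-0.1,-0.062,0,0,0,0,-1],[-0.2,-0.124,0,0,0,0,-1],[-0.3,-0.186,0,0,0,0,-1],[-0.35,-0.217,0,0,0,0,-1],[-0.35,-0.217,0,0,0,0,-1]]

```text
time_s: 8.82
tcp_pos: [453.7, -167.9, 166.2]
orientation: [[0.009, 1.0, 0.001], [1.0, -0.009, 0.0], [0.0, 0.001, -1.0]]
wrist_force: [0.5, 0.5, 0.4]
gripper_width: 85.9
grip_force: 0.0
```

```bash
python3 h.py C 88;python3 - <<'E'
from h import *
p,P,E,s=snap("top")
for n in("S","R","P","C","B1"):
    m=(np.hypot(P[...,0]-T[n][0],P[...,1]-T[n][1])<36)&(abs(P[...,2]-131)<8);Q=P[m]
    if m.sum()>20:print(n,m.sum(),cv2.minEnclosingCircle(Q[:,:2].astype(np.float32)),Q[:,2].mean())
p,P,E,s=snap("wrist")
for n in("R","P","C"):
    m=(np.hypot(P[...,0]-T[n][0],P[...,1]-T[n][1])<36)&(abs(P[...,2]-131)<8);Q=P[m]
    if m.sum()>20:print(n,m.sum(),cv2.minEnclosingCircle(Q[:,:2].astype(np.float32)),Q[:,2].mean())
E
```

```text
t 8.825 pos [ 453.7 -167.9  166.2] w 85.9 F [0.5 0.5 0.4]
C shift [0.0051 0.0012 0.1563] turn [ 0.0009 -0.0003 -0.0055]
R 459 ((454.7329406738281, 26.321516036987305), 30.703372955322266) 130.21302097958144
P 460 ((458.24658203125, -59.509185791015625), 31.03021812438965) 130.3824248490582
C 192 ((454.2999267578125, -162.10824584960938), 30.402023315429688) 129.90946211507165
B1 444 ((653.2716064453125, 153.98410034179688), 31.069583892822266) 132.81115927039025
P 8895 ((457.44903564453125, -59.972618103027344), 30.920440673828125) 128.99136644470687
C 5385 ((454.4640197753906, -165.65753173828125), 31.2232608795166) 129.08948805350303
```

Call:
apply_moves:
  deltas:
    - [[0,0,0.03,0,0,0,-1],[0,0,0.07,0,0,0,-1],[0,0,0.12,0,0,0,-1],[0,0,0.156,0,0,0,-1],[0,0,0.156,0,0,0,-1]]

```text
time_s: 9.55
tcp_pos: [453.6, -164.0, 85.4]
orientation: [[0.0, 1.0, -0.005], [1.0, -0.0, 0.0], [0.0, -0.005, -1.0]]
wrist_force: [-0.1, 0.7, -0.5]
gripper_width: 85.7
grip_force: 0.0
```

Call:
apply_moves:
  deltas:
    - [[0,0,0,0,0,0,-1],[0,0,0,0,0,0,0.5],[0,0,0,0,0,0,1],[0,0,0,0,0,0,1],[0,0,0,0,0,0,1]]

```text
time_s: 10.18
tcp_pos: [455.7, -165.3, 88.6]
orientation: [[0.002, 1.0, 0.002], [1.0, -0.002, 0.0], [0.0, 0.002, -1.0]]
wrist_force: [-2.1, 0.2, 5.7]
gripper_width: 60.9
grip_force: 64.1
```

```bash
python3 h.py B2 208
```

```text
t 10.175 pos [ 455.7 -165.3   88.6] w 60.9 F [-2.1  0.2  5.7]
B2 shift [ 0.4182  0.3802 -0.238 ] turn [ 0.001  -0.0003 -0.0013]
```

Call:
apply_moves:
  deltas:
    - [[0,0,-0.05,0,0,0,1],[0,0,-0.12,0,0,0,1],[0,0,-0.2,0,0,0,1],[0.06,0.055,-0.24,0,0,0,1],[0.14,0.127,-0.24,0,0,0,1]]

```text
time_s: 10.8
tcp_pos: [520.4, -96.3, 210.2]
orientation: [[0.006, 1.0, 0.006], [1.0, -0.006, 0.001], [0.001, 0.006, -1.0]]
wrist_force: [0.7, 0.1, -1.5]
gripper_width: 60.9
grip_force: 65.5
```

Call:
apply_moves:
  deltas:
    - [[0.08,0.073,0,0,0,0,1],[0.16,0.146,0,0,0,0,1],[0.24,0.219,0,0,0,0,1],[0.278,0.253,0,0,0,0,1],[0.278,0.253,0,0,0,0,1]]

```text
time_s: 11.42
tcp_pos: [646.0, 47.4, 206.5]
orientation: [[-0.004, 1.0, -0.001], [1.0, 0.004, 0.001], [0.001, -0.001, -1.0]]
wrist_force: [-0.2, -0.1, -2.3]
gripper_width: 60.7
grip_force: 65.6
```

Call:
apply_moves:
  deltas:
    - [[0,0,0.0,0,0,0,1],[0,0,0.04,0,0,0,1],[0,0,0.08,0,0,0,1],[0,0,0.1,0,0,0,1],[0,0,0.1,0,0,0,1]]

```text
time_s: 12.05
tcp_pos: [643.9, 43.5, 155.4]
orientation: [[0.002, 1.0, -0.004], [1.0, -0.002, -0.001], [-0.001, -0.004, -1.0]]
wrist_force: [-0.2, -0.0, -1.8]
gripper_width: 60.7
grip_force: 65.6
```

```bash
python3 h.py B2 91
```

```text
t 12.05 pos [643.9  43.5 155.4] w 60.7 F [-0.2 -0.  -1.8]
B2 shift [-1.000e-04  4.700e-03  1.287e-01] turn [-0.0023  0.0004 -0.0013]
```

Call:
apply_moves:
  deltas:
    - [[0,0.001,0.03,0,0,0,1],[0,0.001,0.07,0,0,0,1],[0,0.001,0.1,0,0,0,1],[0,0.001,0.12,0,0,0,1],[0,0.001,0.124,0,0,0,1]]

```text
time_s: 12.68
tcp_pos: [645.1, 43.6, 94.1]
orientation: [[0.002, 1.0, -0.002], [1.0, -0.002, -0.0], [-0.0, -0.002, -1.0]]
wrist_force: [-0.1, 0.3, -2.2]
gripper_width: 60.5
grip_force: 65.6
```

Call:
apply_moves:
  deltas:
    - [[0,0,0.003,0,0,0,1],[0,0,0.006,0,0,0,1],[0,0,0.009,0,0,0,1],[0,0,0.009,0,0,0,1],[0,0,0.009,0,0,0,1]]

```text
time_s: 13.3
tcp_pos: [646.4, 43.7, 91.7]
orientation: [[0.002, 1.0, 0.001], [1.0, -0.002, 0.0], [0.0, 0.001, -1.0]]
wrist_force: [-1.8, 0.3, 4.0]
gripper_width: 60.9
grip_force: 65.7
```

Contact, so it is seated. Releasing and moving on to the resin cartridge.

Call:
apply_moves:
  deltas:
    - [[0,0,0,0,0,0,0],[0,0,0,0,0,0,-1],[0,0,0,0,0,0,-1],[0,0,0,0,0,0,-1],[0,0,-0.02,0,0,0,-1]]

```text
time_s: 13.92
tcp_pos: [644.8, 43.7, 100.0]
orientation: [[0.002, 1.0, -0.003], [1.0, -0.002, -0.001], [-0.001, -0.003, -1.0]]
wrist_force: [-0.7, 1.5, -0.1]
gripper_width: 85.1
grip_force: 0.0
```

```bash
python3 h.py R 165
```

```text
t 13.925 pos [644.8  43.7 100. ] w 85.1 F [-0.7  1.5 -0.1]
R shift [-0.0352 -0.3803 -0.129 ] turn [-0.0016  0.0003 -0.0011]
```

Call:
apply_moves:
  deltas:
    - [[0,0,-0.05,0,0,0,-1],[0,0,-0.13,0,0,0,-1],[-0.01,-0.09,-0.13,0,0,0,-1],[-0.02,-0.19,-0.13,0,0,0,-1],[-0.03,-0.29,-0.13,0,0,0,-1]]

```text
time_s: 14.55
tcp_pos: [500.0, 28.5, 166.6]
orientation: [[0.002, 1.0, 0.001], [1.0, -0.002, 0.0], [0.0, 0.001, -1.0]]
wrist_force: [-0.4, 0.2, 1.1]
gripper_width: 85.4
grip_force: 0.0
```

Call:
apply_moves:
  deltas:
    - [[-0.005,-0.07,0,0,0,0,-1],[-0.005,-0.092,0,0,0,0,-1],[-0.005,-0.092,0,0,0,0,-1],[-0.005,-0.092,0.02,0,0,0,-1],[-0.005,-0.092,0.04,0,0,0,-1]]

```text
time_s: 15.18
tcp_pos: [456.0, 26.5, 145.3]
orientation: [[0.002, 1.0, 0.001], [1.0, -0.002, -0.001], [-0.001, 0.001, -1.0]]
wrist_force: [-0.3, -0.0, 0.3]
gripper_width: 85.3
grip_force: 0.0
```

```bash
python3 h.py R 88
```

```text
t 15.175 pos [456.   26.5 145.3] w 85.3 F [-0.3 -0.   0.3]
R shift [-1.000e-04 -2.500e-03  1.147e-01] turn [ 0.0005  0.0006 -0.0011]
```

Call:
apply_moves:
  deltas:
    - [[0,-0.001,0.03,0,0,0,-1],[0,-0.001,0.07,0,0,0,-1],[0,-0.001,0.1,0,0,0,-1],[0,-0.001,0.114,0,0,0,-1],[0,-0.001,0.114,0,0,0,-1]]

```text
time_s: 15.8
tcp_pos: [454.0, 26.2, 88.3]
orientation: [[0.002, 1.0, -0.001], [1.0, -0.002, -0.001], [-0.001, -0.001, -1.0]]
wrist_force: [0.6, -0.9, -0.5]
gripper_width: 85.5
grip_force: 0.0
```

Call:
apply_moves:
  deltas:
    - [[0,0,0,0,0,0,-1],[0,0,0,0,0,0,0.5],[0,0,0,0,0,0,1],[0,0,0,0,0,0,1],[0,0,0,0,0,0,1]]

```text
time_s: 16.42
tcp_pos: [455.6, 26.7, 89.8]
orientation: [[0.002, 1.0, 0.002], [1.0, -0.002, 0.001], [0.001, 0.002, -1.0]]
wrist_force: [0.4, -0.4, 5.9]
gripper_width: 60.8
grip_force: 65.2
```

```bash
python3 h.py B3 208
```

```text
t 16.425 pos [455.6  26.7  89.8] w 60.8 F [ 0.4 -0.4  5.9]
B3 shift [-0.1889  0.3662 -0.2356] turn [ 0.0015 -0.0005 -0.0011]
```

Call:
apply_moves:
  deltas:
    - [[0,0,-0.05,0,0,0,1],[0,0,-0.12,0,0,0,1],[0,0,-0.2,0,0,0,1],[-0.02,0.08,-0.24,0,0,0,1],[-0.06,0.17,-0.24,0,0,0,1]]

```text
time_s: 17.05
tcp_pos: [540.8, -1.8, 210.6]
orientation: [[-0.002, 1.0, 0.003], [1.0, 0.002, 0.004], [0.004, 0.003, -1.0]]
wrist_force: [0.6, -0.2, 0.6]
gripper_width: 61.0
grip_force: 65.5
```

Call:
apply_moves:
  deltas:
    - [[-0.055,0.08,0,0,0,0,1],[-0.11,0.16,0,0,0,0,1],[-0.129,0.195,0,0,0,0,1],[-0.129,0.195,0,0,0,0,1],[-0.129,0.195,0,0,0,0,1]]

```text
time_s: 17.68
tcp_pos: [635.2, -67.5, 207.7]
orientation: [[0.001, 1.0, -0.003], [1.0, -0.001, 0.001], [0.001, -0.003, -1.0]]
wrist_force: [-1.0, 0.4, -2.2]
gripper_width: 60.7
grip_force: 65.7
```

Call:
apply_moves:
  deltas:
    - [[0,0,0.0,0,0,0,1],[0,0,0.04,0,0,0,1],[0,0,0.08,0,0,0,1],[0,0,0.1,0,0,0,1],[0,0,0.1,0,0,0,1]]

```text
time_s: 18.3
tcp_pos: [635.4, -68.1, 156.9]
orientation: [[0.002, 1.0, -0.004], [1.0, -0.002, -0.0], [-0.0, -0.004, -1.0]]
wrist_force: [0.1, 0.3, -0.8]
gripper_width: 60.7
grip_force: 65.7
```

```bash
python3 h.py B3 93
```

```text
t 18.3 pos [635.4 -68.1 156.9] w 60.7 F [ 0.1  0.3 -0.8]
B3 shift [0.     0.0063 0.1278] turn [-0.0022  0.0001 -0.0011]
```

Call:
apply_moves:
  deltas:
    - [[0,0.002,0.03,0,0,0,1],[0,0.002,0.07,0,0,0,1],[0,0.002,0.1,0,0,0,1],[0,0.002,0.12,0,0,0,1],[0,0.002,0.124,0,0,0,1]]

```text
time_s: 18.92
tcp_pos: [636.9, -68.2, 95.6]
orientation: [[0.002, 1.0, -0.002], [1.0, -0.002, -0.0], [-0.0, -0.002, -1.0]]
wrist_force: [-1.1, -0.2, -1.0]
gripper_width: 60.8
grip_force: 65.7
```

Call:
apply_moves:
  deltas:
    - [[0,0,0.003,0,0,0,1],[0,0,0.006,0,0,0,1],[0,0,0.009,0,0,0,1],[0,0,0.009,0,0,0,1],[0,0,0.009,0,0,0,1]]

```text
time_s: 19.55
tcp_pos: [638.1, -68.4, 93.0]
orientation: [[0.002, 1.0, 0.001], [1.0, -0.002, -0.0], [-0.0, 0.001, -1.0]]
wrist_force: [0.6, 0.0, 2.3]
gripper_width: 60.6
grip_force: 65.8
```

Contact at the expected height. Releasing.

Call:
apply_moves:
  deltas:
    - [[0,0,0.001,0,0,0,1],[0,0,0.001,0,0,0,-1],[0,0,0.001,0,0,0,-1],[0,0,0.001,0,0,0,-1],[0,0,-0.02,0,0,0,-1]]

```text
time_s: 20.18
tcp_pos: [636.6, -68.0, 101.6]
orientation: [[0.002, 1.0, -0.003], [1.0, -0.002, 0.0], [0.0, -0.003, -1.0]]
wrist_force: [-0.2, 1.1, 0.3]
gripper_width: 85.7
grip_force: 0.0
```

```bash
python3 h.py P 165
```

```text
t 20.175 pos [636.6 -68.  101.6] w 85.7 F [-0.2  1.1  0.3]
P shift [ 0.0161 -0.3576 -0.126 ] turn [-0.0017 -0.     -0.0011]
```

Call:
apply_moves:
  deltas:
    - [[0,0,-0.05,0,0,0,-1],[0,0,-0.126,0,0,0,-1],[0.005,-0.09,-0.126,0,0,0,-1],[0.01,-0.19,-0.126,0,0,0,-1],[0.016,-0.29,-0.126,0,0,0,-1]]

```text
time_s: 20.8
tcp_pos: [491.8, -60.4, 166.0]
orientation: [[0.002, 1.0, 0.001], [1.0, -0.002, 0.0], [0.0, 0.001, -1.0]]
wrist_force: [0.7, -0.6, 0.8]
gripper_width: 85.0
grip_force: 0.0
```

Call:
apply_moves:
  deltas:
    - [[0,-0.05,0,0,0,0,-1],[0,-0.07,0,0,0,0,-1],[0,-0.07,0,0,0,0,-1],[0,-0.07,0.02,0,0,0,-1],[0,-0.07,0.04,0,0,0,-1]]

```text
time_s: 21.42
tcp_pos: [458.7, -60.1, 144.8]
orientation: [[0.001, 1.0, 0.001], [1.0, -0.001, -0.001], [-0.001, 0.001, -1.0]]
wrist_force: [-0.2, -0.5, -0.6]
gripper_width: 85.2
grip_force: 0.0
```

```bash
python3 h.py P 88
```

```text
t 21.425 pos [458.7 -60.1 144.8] w 85.2 F [-0.2 -0.5 -0.6]
P shift [ 0.0009 -0.0015  0.1136] turn [ 0.0003  0.0007 -0.0009]
```

Call:
apply_moves:
  deltas:
    - [[0,0,0.03,0,0,0,-1],[0,0,0.07,0,0,0,-1],[0,0,0.1,0,0,0,-1],[0,0,0.114,0,0,0,-1],[0,0,0.114,0,0,0,-1]]

```text
time_s: 22.05
tcp_pos: [457.3, -60.2, 87.8]
orientation: [[0.002, 1.0, -0.001], [1.0, -0.002, -0.001], [-0.001, -0.001, -1.0]]
wrist_force: [0.4, 1.5, -0.3]
gripper_width: 85.4
grip_force: 0.0
```

Call:
apply_moves:
  deltas:
    - [[0,0,0,0,0,0,-1],[0,0,0,0,0,0,0.5],[0,0,0,0,0,0,1],[0,0,0,0,0,0,1],[0,0,0,0,0,0,1]]

```text
time_s: 22.68
tcp_pos: [458.7, -60.0, 89.3]
orientation: [[0.002, 1.0, 0.002], [1.0, -0.002, 0.0], [0.0, 0.002, -1.0]]
wrist_force: [-1.1, 0.1, 6.3]
gripper_width: 60.6
grip_force: 65.0
```

```bash
python3 h.py B4 208
```

```text
t 22.675 pos [458.7 -60.   89.3] w 60.6 F [-1.1  0.1  6.3]
B4 shift [-0.2387  0.3446 -0.2369] turn [ 0.0011 -0.0003 -0.0011]
```

Call:
apply_moves:
  deltas:
    - [[0,0,-0.05,0,0,0,1],[0,0,-0.12,0,0,0,1],[0,0,-0.2,0,0,0,1],[-0.04,0.06,-0.24,0,0,0,1],[-0.1,0.145,-0.24,0,0,0,1]]

```text
time_s: 23.3
tcp_pos: [531.8, -108.7, 210.3]
orientation: [[-0.002, 1.0, 0.004], [1.0, 0.002, 0.004], [0.004, 0.004, -1.0]]
wrist_force: [0.5, 0.8, -0.9]
gripper_width: 60.6
grip_force: 65.4
```

Call:
apply_moves:
  deltas:
    - [[-0.06,0.08,0,0,0,0,1],[-0.12,0.16,0,0,0,0,1],[-0.139,0.199,0,0,0,0,1],[-0.139,0.199,0,0,0,0,1],[-0.139,0.199,0,0,0,0,1]]

```text
time_s: 23.92
tcp_pos: [628.3, -179.1, 207.5]
orientation: [[0.002, 1.0, -0.002], [1.0, -0.002, 0.001], [0.001, -0.002, -1.0]]
wrist_force: [-0.1, 0.1, -0.8]
gripper_width: 61.0
grip_force: 65.5
```

Call:
apply_moves:
  deltas:
    - [[0,0,0.0,0,0,0,1],[0,0,0.04,0,0,0,1],[0,0,0.08,0,0,0,1],[0,0,0.1,0,0,0,1],[0,0,0.1,0,0,0,1]]

```text
time_s: 24.55
tcp_pos: [628.3, -179.3, 156.4]
orientation: [[0.002, 1.0, -0.003], [1.0, -0.002, 0.001], [0.001, -0.003, -1.0]]
wrist_force: [0.2, -1.2, -0.4]
gripper_width: 60.4
grip_force: 65.5
```

```bash
python3 h.py B4 92.5
```

```text
t 24.55 pos [ 628.3 -179.3  156.4] w 60.4 F [ 0.2 -1.2 -0.4]
B4 shift [-0.0008  0.0051  0.1278] turn [-0.0022 -0.0003 -0.0011]
```

Call:
apply_moves:
  deltas:
    - [[0,0.001,0.03,0,0,0,1],[0,0.001,0.07,0,0,0,1],[0,0.001,0.1,0,0,0,1],[0,0.001,0.12,0,0,0,1],[0,0.001,0.124,0,0,0,1]]

```text
time_s: 25.18
tcp_pos: [629.3, -179.6, 95.1]
orientation: [[0.002, 1.0, -0.002], [1.0, -0.002, 0.0], [0.0, -0.002, -1.0]]
wrist_force: [0.2, -0.7, -1.0]
gripper_width: 60.7
grip_force: 65.5
```

Call:
apply_moves:
  deltas:
    - [[0,0,0.003,0,0,0,1],[0,0,0.006,0,0,0,1],[0,0,0.009,0,0,0,1],[0,0,0.009,0,0,0,1],[0,0,0.009,0,0,0,1]]

```text
time_s: 25.8
tcp_pos: [630.4, -180.1, 92.5]
orientation: [[0.002, 1.0, 0.001], [1.0, -0.002, -0.0], [-0.0, 0.001, -1.0]]
wrist_force: [-1.0, 0.3, 0.8]
gripper_width: 61.0
grip_force: 65.9
```

Call:
apply_moves:
  deltas:
    - [[0,0,0.002,0,0,0,1],[0,0,0.002,0,0,0,-1],[0,0,0.002,0,0,0,-1],[0,0,0.002,0,0,0,-1],[0,0,-0.02,0,0,0,-1]]

```text
time_s: 26.42
tcp_pos: [629.0, -179.3, 101.0]
orientation: [[0.002, 1.0, -0.003], [1.0, -0.002, 0.001], [0.001, -0.003, -1.0]]
wrist_force: [0.3, 0.1, 0.1]
gripper_width: 85.1
grip_force: 0.0
```

Call:
apply_moves:
  deltas:
    - [[0,0,-0.08,0,0,0,-1],[0,0,-0.18,0,0,0,-1],[0,-0.1,-0.2,0,0,0,-1],[0,-0.2,-0.2,0,0,0,-1],[0,-0.3,-0.2,0,0,0,-1]]

```text
time_s: 27.05
tcp_pos: [478.9, -180.2, 202.7]
orientation: [[0.002, 1.0, 0.001], [1.0, -0.002, -0.0], [-0.0, 0.001, -1.0]]
wrist_force: [-0.8, 0.5, 0.7]
gripper_width: 85.5
grip_force: 0.0
```

Call:
apply_moves:
  deltas:
    - [[0,0,0,0,0,0,-1],[0,0,0,0,0,0,-1],[0,0,0,0,0,0,-1],[0,0,0,0,0,0,-1],[0,0,0,0,0,0,-1]]

```text
time_s: 27.68
tcp_pos: [480.6, -179.7, 201.9]
orientation: [[0.001, 1.0, -0.0], [1.0, -0.001, -0.001], [-0.001, -0.0, -1.0]]
wrist_force: [0.7, 0.1, -0.1]
gripper_width: 85.2
grip_force: 0.0
```

```bash
python3 - <<'E'
from h import *
p,P,E,s=snap("top");cv2.imwrite("pics/t2.png",cv2.resize(p[60:300,180:480,::-1],None,fx=2,fy=2))
for n in("B1","B2","B3","B4"):
    m=(np.hypot(P[...,0]-T[n][0],P[...,1]-T[n][1])<36)&(abs(P[...,2]-133)<10);Q=P[m]
    c=np.linalg.lstsq(np.c_[Q[:,:2]-Q[:,:2].mean(0),np.ones(len(Q))],Q[:,2],rcond=None)[0]
    print(n,m.sum(),cv2.minEnclosingCircle(Q[:,:2].astype(np.float32)),Q[:,2].mean(),"tilt",np.hypot(*c[:2]))
o=bot.get_obs();print(o["time_s"],o["tcp_pos"],o["wrist_force"])
E
```

```text
B1 446 ((652.9528198242188, 154.1366424560547), 31.449899673461914) 132.84210645580438 tilt 0.006130062455754111
B2 444 ((644.8289184570312, 42.83781814575195), 31.327287673950195) 132.94788239022205 tilt 0.015930839549610797
B3 445 ((638.0140991210938, -69.25159454345703), 31.36206817626953) 132.8293681134459 tilt 0.00971222581050297
B4 451 ((630.0869140625, -179.79812622070312), 31.585548400878906) 133.0442757291283 tilt 0.03167185457276553
27.725 [ 480.35870678 -179.6713116   201.81669405] [ 0.50367206 -0.24424241  0.42942619]
```

View pics/t2.png

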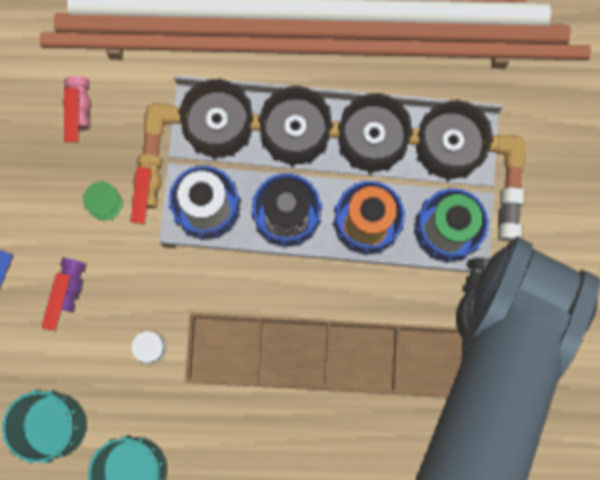

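The picture shows all four seated in order from the red-lever valve: white (200,193), black (287,202), orange (372,210) and green (458,217). The tray is empty and the arm is clear.

```bash
python3 -c "
from station import workorder;print(workorder.finish_job())"
```

```text
the job is handed in; nothing more can be done
None
```

All four cartridges are in the blue bowls in order from the red-lever inlet valve (sediment, carbon, resin, polishing), measured upright, fully down and released, and I handed the job in at about 28 s; no verdict was returned.

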